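# Wedge a crank arm tight in the bench vise

## Robot

A 6-joint arm with a two-finger parallel gripper is mounted at the origin on the work surface. World frame = base frame: x ahead of the robot, y to its left, z up, the work surface at z = 0. Lengths are in m, angles in degrees, forces in N, time in s.
With the tool pointing down it reaches from about 0.375 to 0.9 m from the base axis. Payload 3.1 kg.
Tool frame: the origin (TCP) lies on the centre line of the jaws, within the pads' length; the fingertips stand 8 mm ahead of it and the grasp point (between the pads) lies 11 mm behind it; z points along the fingers, y is the direction in which the jaws open and shut (so a half turn about z gives the same grasp; the last joint's range is limited). The gripper opens to 87 mm and grips with 3 to 60 N. Pads are 19 mm wide; open, the fingers measure 117 mm over their backs; the gripper's body (75 mm by 190 mm) begins 51 mm behind the grasp point.
Start: joints at [-74.8, 30.224, 82.088, -0, 67.689, -10.227], TCP at [0.268, -0.564, 0.231] pointing down, gripper open.
Joint ranges: [-176.69, 176.69], [-43.24, 126.21], [12.49, 139.97], [-82, 262], [0, 151.66], [-163.58, 163.58]. Speed limits (degrees/s): [159.86, 159.86, 180, 180, 180, 180].

## Interface

Orientations are given as a 3x3 rotation matrix whose columns are the frame's x, y, z axes.
In Python, from rig import * gives the robot as it stands. The module is installed in compiled form; this text tells all that it offers.
- The arm moves only by the tool arm_command, never from a script. Its argument "commands" is a list of rows, each an object with "translation": the shift along the tool's x, y, z scaled (see below), a list of three; "dr": the turn, a rotation vector about the tool's x, y, z scaled (see below), a list of three; "jaw": the closure, from 0 (fully open) to 1 (shut). In form: [{"translation": [x, y, z], "dr": [ax, ay, az], "jaw": jaw}, ...]. A call has 1 to 12 rows; each row shifts and turns the commanded pose from where the row before left it, along the tool's axes as they then stand; what a row does not reach is not made up. The controller multiplies each number of a shift by 25 mm and each number of a turn by 6 degrees. A row lasts 1/12 s, in which the tool goes at most 41.7 mm and 7.16 degrees, less where a joint would pass 70% of its speed; a pose out of reach is approached as far as the arm can. A call with a number of a shift or a turn outside -1 to 1 is refused whole. A call with a gripper value outside its range is refused whole. The fingers move at their own pace and stop on an object; the grip force is fixed at half the most. Time passes only in rows, so rows that do not move let the fingers close. It gives the time, the measured TCP pose, the force and the opening at its end, in the units of the state.
- read_state(): the state, without advancing time (a new reading comes with each control period).
- capture(name): name is "scene" or "side" or "wrist"; returns (picture, depth): 384x512x3 uint8, red, green, blue; 384x512 float32, m along the optical axis (not along the pixel's ray), 0 where there is no reading.
- camera_model(name): a dict with "intrinsics" (3x3 intrinsics, pixels), "pose" (4x4, takes a point from camera to world coordinates); the wrist camera has in their place "mount" (4x4, takes a point from camera to tool coordinates, whose origin is the TCP and whose axes are the flange's). Camera axes: x right, y down, z forward; pixel columns grow to the right and rows downward; lengths in m; the calibration is good to about 2 mm. A picture is of the moment at which its call begins: read the wrist's pose just before it. camera_model takes no time and is no camera call.
- hand_in(): hands the job in, once; it reports no verdict.
The state is a dict: "time_s": time; "joint_positions": joint angles; "qvel": joint speeds; "tau": joint torques, N m; "position": TCP position; "tcp_rot": TCP orientation; "force": force on the tool from outside, world axes, zero at the start; "moment": the same for the moment, N m; "opening": opening from 0.0 (shut) to 1.0 (fully open).
Only numpy, scipy, OpenCV 4.12 (cv2) and the standard library are available. Lean on these libraries where they do the work, as an engineer would, in place of code of your own. Each camera call takes 0.05 s, during which the arm holds its last target.

## Task

Take the thick wooden wedge out of its stand and set it thin end down in the slot of the wooden wedge vise, between the fixed stop and the sliding jaw. Then tap or press it firmly down until the jaw has closed on the bicycle crank arm and the wedge is locked tight, and let go of it. The thin shim in the other stand looks alike but is too thin to lock.

Things in the scene. Friction and masses are not known exactly. Their poses are not given: they have to be found in the camera images.
- wedge: Thick dark wood wedge, 95 mm tall, 60 g, thin end down in a plywood stand; its upper 65 mm stick out. Origin: middle of the thin end (underside), z up. x: thickness, 8 mm at the thin end growing evenly to 35 mm at the top. y: width, 34 mm, flat upright sides to grip. Symmetric: half a turn changes nothing. Flat top 32 x 34 mm. A like stand holds a shim, as tall and wide but 16 mm thick at the top.
- vise: Wood vise, fixed to the bench. Origin: on the bench below the slot. Slot runs along y (60 mm, open ends): stop on -x, jaw on +x, tops 98 mm high; mouth 32 mm wide, 45 deg lead-in to 18 mm at 91 mm height, then faces lean 8 deg like the wedge's. A wedge let go in it (x along x) rests with thin end near 55 mm height, slides down at 5 to 10 N, locks at 24 to 36 mm, 3 mm to +x; takes 15-20 N.
- jaw: Sliding wooden jaw of the vise, 60 mm wide along y, 98 mm high; same axes as the vise, origin coincides with the vise's while open. The wedge drives it along the vise's +x, 6 to 7.5 mm until it has pushed the crank arm against the fixed cheek beyond. About 2 N of friction, no spring: it stays where it is left.
- crank: Bicycle crank arm of bare aluminium, lying on edge in the vise between jaw and cheek with about 6 mm of play, 250 g. Origin: middle of its underside, 35 mm above the bench. Long axis y: 180 mm over the round ends; bar 16 mm thick (x), 28 mm high (z).
There are look-alikes about, which are no part of the job. Of the things that look like the crank, the largest one is meant.

How it is judged (in metres and radians):
At the end, for the whole second after the job is handed in: The wedge stands still in the slot, upright within 10 degrees, within 20 mm of the slot's middle, thin end 21 to 42 mm above the bench; the jaw has moved over 5 mm and by itself presses the crank arm with over 5 N; the crank arm is within 20 mm of where it started (contact force between jaw and crank above 5 N and x of jaw in the frame of vise above 0.005 m and z of wedge in the frame of vise between 0.021 and 0.042 m and y of wedge in the frame of vise between -0.02 and 0.02 m and x of wedge in the frame of vise between -0.01 and 0.015 m and angle between wedge's own z axis and vertical below 0.18 rad and distance of crank from where it was at the start of the episode below 0.02 m and linear speed of wedge below 0.02 m/s); the robot touches nothing.
It also fails if it takes over 58 s, if anything falls off the work surface, if the arm or the gripper's body presses on something with over 40 N, if the wrist force passes 120 N, or if a joint passes its speed limit or range.

## Working session

There is one attempt and no reset: what is moved stays moved. The work goes in short steps, Python scripts to look and compute and a tool call to move; the robot and the scene stay as the last step left them, time stands still between calls to the robot, and variables do not carry over. Pictures are saved under pics/ and viewed, and the job is handed in when it is done.

Besides the shell and the picture viewer there is one more tool, called after ">>>" as name(argument=value, ...) on one line, values as JSON. arm_command: Moves the arm, as the interface text tells. Its arguments: {"type":"object","properties":{"commands":{"type":"array"}},"required":["commands"]}

```bash
mkdir -p pics; cat > h.py <<'E'
from rig import *
import numpy as np, cv2
def snap(n,f):
    s=read_state(); p,d=capture(n); cv2.imwrite(f'pics/{f}.png',p[:,:,::-1]); np.save(f'pics/{f}_d.npy',d)
    cm=camera_model(n)
    K=np.array(cm['intrinsics'])
    if 'pose' in cm: T=np.array(cm['pose'])
    else:
        W=np.eye(4);W[:3,:3]=s['tcp_rot'];W[:3,3]=s['position'];T=W@np.array(cm['mount'])
    np.savez(f'pics/{f}_c.npz',K=K,T=T); return p,d,K,T
def load(f):
    c=np.load(f'pics/{f}_c.npz'); return cv2.imread(f'pics/{f}.png'),np.load(f'pics/{f}_d.npy'),c['K'],c['T']
def cloud(d,K,T):
    v,u=np.mgrid[:d.shape[0],:d.shape[1]]
    P=np.stack([(u-K[0,2])/K[0,0]*d,(v-K[1,2])/K[1,1]*d,d],-1)
    return P@T[:3,:3].T+T[:3,3]
def crop(f,u0,v0,u1,v1,s,name):
    im=cv2.imread(f'pics/{f}.png')[v0:v1,u0:u1]; cv2.imwrite(f'pics/{name}.png',cv2.resize(im,None,fx=s,fy=s,interpolation=cv2.INTER_CUBIC))
E
python3 -c "
from h import *
for n in ['scene','side','wrist']:
    r=snap(n,n+'0'); print(n,r[2].round(1).tolist(),r[3].round(3).tolist())
s=read_state();print(s)
"
```

```text
scene [[347.4, 0.0, 250.0], [0.0, 347.4, 189.6], [0.0, 0.0, 1.0]] [[-0.051, 0.647, -0.761, 1.247], [0.999, 0.037, -0.035, -0.05], [0.006, -0.762, -0.648, 0.634], [0.0, 0.0, 0.0, 1.0]]
side [[375.3, 0.0, 255.7], [0.0, 375.3, 193.3], [0.0, 0.0, 1.0]] [[-0.936, -0.19, 0.295, 0.275], [-0.351, 0.509, -0.786, 0.723], [-0.0, -0.84, -0.543, 0.591], [0.0, 0.0, 0.0, 1.0]]
wrist [[291.3, 0.0, 255.5], [0.0, 291.3, 192.3], [0.0, 0.0, 1.0]] [[0.428, -0.872, -0.239, 0.333], [-0.904, -0.413, -0.111, -0.533], [-0.002, 0.264, -0.965, 0.385], [0.0, 0.0, 0.0, 1.0]]
{'time_s': 0.15, 'joint_positions': array([-7.47985720e+01,  3.02670122e+01,  8.21387496e+01,  9.08326918e-04,
        6.76889723e+01, -1.02283712e+01]), 'qvel': array([-0.10053396, -0.20295035, -0.27887023,  0.02763154, -0.04746196,
        0.00565541]), 'tau': array([ 8.90398551e-04, -4.40429807e+01, -1.76842529e+01,  6.33561867e-02,
        5.51648531e-02, -8.86817634e-05]), 'position': array([ 0.2682548 , -0.56390821,  0.22979769]), 'tcp_rot': array([[ 9.03114738e-01,  4.29399108e-01, -4.19395863e-04],
       [ 4.29399202e-01, -9.03113374e-01,  1.59941453e-03],
       [ 3.08025160e-04, -1.62454308e-03, -9.99998633e-01]]), 'force': array([-0.43046284,  0.43399753, -0.45736731]), 'moment': array([ 0.02812937, -0.00647212,  0.01176707]), 'opening': 1.0001227055035289}
```

View pics/scene0.png

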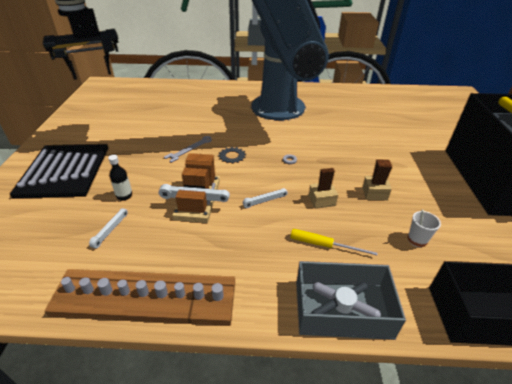

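View pics/side0.png

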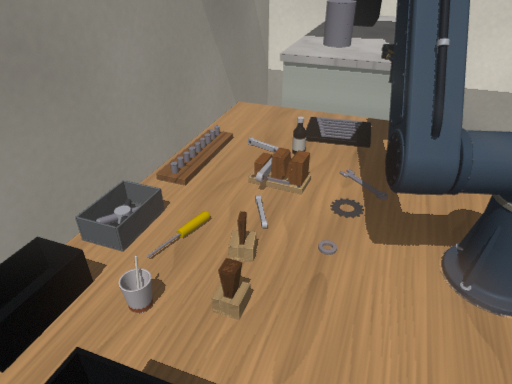

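View pics/wrist0.png

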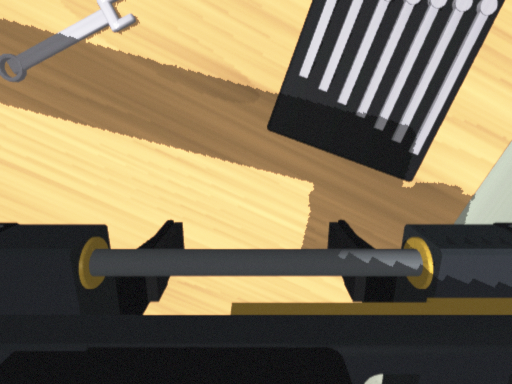

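```bash
python3 -c "
from h import *
crop('scene0',290,150,410,215,6,'c1');crop('scene0',150,140,240,230,6,'c2');crop('side0',205,205,265,320,5,'c3');crop('side0',240,135,325,200,7,'c4')
a=[cv2.imread(f'pics/c{i}.png') for i in (1,2,3,4)]
a=[cv2.resize(x,(400,300)) for x in a]
cv2.imwrite('pics/m1.png',np.vstack([np.hstack(a[:2]),np.hstack(a[2:])]))
"
```

```text
(no output)
```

View pics/m1.png

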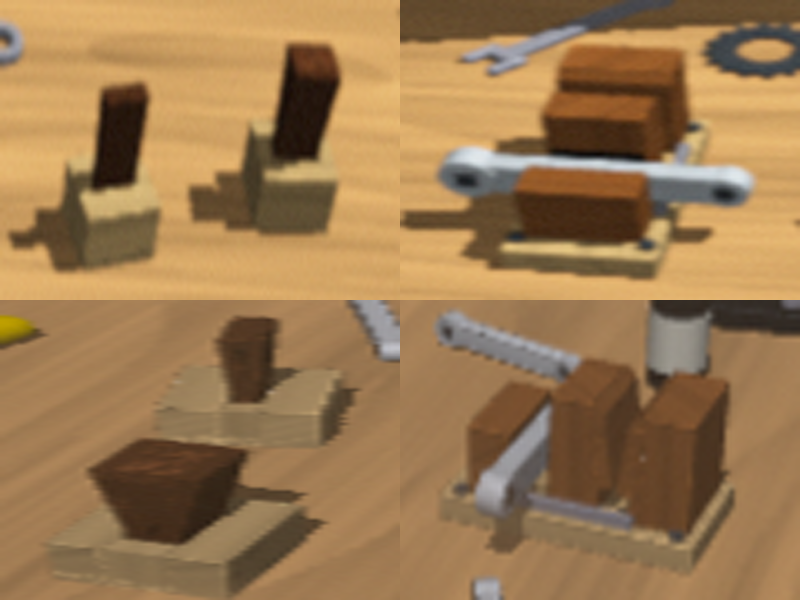

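The two wood candidates are at scene (326,187) and (380,178), or side (242,230) and (230,280). The crop shows the one at side (230,280) flaring to about 35 mm at the top, so it is the thick wedge. The other is the shim. The vise is at scene (200,185), with the largest crank held in it.

```bash
python3 -c "
from h import *
for f,box in [('scene0',(355,145,400,205)),('side0',(205,250,258,320))]:
    im,d,K,T=load(f); P=cloud(d,K,T)
    u0,v0,u1,v1=box; Q=P[v0:v1,u0:u1].reshape(-1,3); 
    Q=Q[(d[v0:v1,u0:u1].reshape(-1)>0)]
    for lo,hi in [(.095,.13),(.04,.09),(.015,.04)]:
        q=Q[(Q[:,2]>lo)&(Q[:,2]<hi)]
        if len(q)>3: print(f,lo,len(q),q.mean(0).round(4),np.median(q[:,2]).round(4),cv2.minAreaRect((q[:,:2]*1000).astype(np.float32)))
for f,box in [('scene0',(155,140,235,225)),('side0',(245,140,315,195))]:
    im,d,K,T=load(f); P=cloud(d,K,T)
    u0,v0,u1,v1=box; Q=P[v0:v1,u0:u1].reshape(-1,3); 
    q=Q[(Q[:,2]>.085)&(Q[:,2]<.11)]
    print(f,len(q),np.percentile(q[:,2],[5,25,50,75,95]).round(4))
    print(q[:,:2].min(0),q[:,:2].max(0))
    H,xe,ye=np.histogram2d(q[:,0],q[:,1],bins=[np.arange(.4,.75,.005),np.arange(-.35,0,.005)])
    i=np.where(H.any(1))[0];j=np.where(H.any(0))[0]
    print(xe[i[0]],ye[j[0]]);print(H[i[0]:i[-1]+1,j[0]:j[-1]+1].astype(int))
"
```

```text
scene0 0.095 161 [0.5034 0.2598 0.1046] 0.1062 ((499.1648864746094, 261.3444519042969), (34.62339401245117, 35.10584259033203), 89.27067565917969)
scene0 0.04 390 [0.5076 0.2581 0.0557] 0.0472 ((502.5653076171875, 261.0589294433594), (62.44189453125, 53.90212631225586), 83.3828125)
scene0 0.015 216 [0.5189 0.2541 0.0279] 0.028 ((513.7286987304688, 248.047119140625), (80.07075500488281, 41.003639221191406), 48.06916427612305)
side0 0.095 323 [0.4964 0.2685 0.1035] 0.1045 ((497.9026794433594, 265.58404541015625), (35.09586715698242, 35.85823440551758), 0.7574819922447205)
side0 0.04 494 [0.493  0.2748 0.0569] 0.0509 ((497.0510559082031, 265.9744873046875), (59.64317321777344, 55.782737731933594), 89.850830078125)
side0 0.015 720 [0.4984 0.2491 0.0303] 0.0313 ((507.5847473144531, 217.91542053222656), (66.8056640625, 168.2426300048828), 11.888152122497559)
scene0 646 [0.0867 0.0934 0.0987 0.0999 0.101 ]
[ 0.47493854 -0.25639908] [ 0.57342241 -0.18540576]
0.4700000000000001 -0.2599999999999999
[[ 0  0  0  1  1  0  0  0  0  0  0  0  0  0  0]
 [ 0  3  3  0  2  2  2  2  1  2  2  2  2  0  1]

[... 1431 characters left out ...]
 0  0  1  0  2  1  0  3  0  2  1  3  1  1  3  6  0]
 [ 1  1  0  0  0  0  1  2  0  1  0  1  1  0  2  3  0]
 [ 0  0  0  0  0  0  0  0  0  0  0  0  0  1  4  0  0]
 [ 0  0  0  0  0  0  0  0  0  0  0  0  0  0  0  0  0]
 [ 0  0  0  0  0  0  0  0  0  0  0  0  0  0  0  0  0]
 [ 0  0  2  2  1  2  3  1  3  0  3  1  1  1  1  0  0]
 [ 0  0  1  2  2  2  3  2  3  2  2  3  3  4  1  0  0]
 [ 0  1  1  2  0  2  2  1  1  1  2  2  2  8  2  0  0]
 [ 0  0  2  1  1  1  2  0  2  2  1  2  2  5  2  0  0]
 [ 0  0  1  2  1  3  0  2  1  3  0  1  1  6  2  0  0]
 [ 0  0  2  2  1  1  1  1  1  2  1  2  4  6  0  0  0]
 [ 0  0  2  0  3  1  1  1  2  2  1  1  4  3  1  0  0]
 [ 0  0  1  0  1  1  0  1  1  0  2  1  2  8  0  0  0]]
```

>>> arm_command(commands=[{"translation":[0,0,0],"dr":[0,0,0.85],"jaw":0},{"translation":[0,0,0],"dr":[0,0,0.85],"jaw":0},{"translation":[0,0,0],"dr":[0,0,0.85],"jaw":0},{"translation":[0,0,0],"dr":[0,0,0.85],"jaw":0},{"translation":[0,0,0],"dr":[0,0,0.84],"jaw":0},{"translation":[0.66,-1,0],"dr":[0,0,0],"jaw":0},{"translation":[0.66,-1,0],"dr":[0,0,0],"jaw":0},{"translation":[0.66,-1,0],"dr":[0,0,0],"jaw":0},{"translation":[0.66,-1,0],"dr":[0,0,0],"jaw":0},{"translation":[0.66,-1,0],"dr":[0,0,0],"jaw":0},{"translation":[0.66,-1,0],"dr":[0,0,0],"jaw":0},{"translation":[0.66,-1,0],"dr":[0,0,0],"jaw":0}])

```text
time_s: 1.15
position: [0.3844, -0.3879, 0.2303]
tcp_rot: [[1.0, -0.0, -0.0], [-0.0, -1.0, 0.001], [-0.0, -0.001, -1.0]]
force: [0.6, 1.1, -0.4]
opening: 1.001
```

>>> arm_command(commands=[{"translation":[0.66,-1,0],"dr":[0,0,0],"jaw":0},{"translation":[0.66,-1,0],"dr":[0,0,0],"jaw":0},{"translation":[0.66,-1,0],"dr":[0,0,0],"jaw":0},{"translation":[0.66,-1,0],"dr":[0,0,0],"jaw":0},{"translation":[0.66,-1,0],"dr":[0,0,0],"jaw":0},{"translation":[0.66,-1,0],"dr":[0,0,0],"jaw":0},{"translation":[0.66,-1,0],"dr":[0,0,0],"jaw":0},{"translation":[0,0,0],"dr":[0,0,0],"jaw":0},{"translation":[0,0,0],"dr":[0,0,0],"jaw":0},{"translation":[0,0,0],"dr":[0,0,0],"jaw":0}])

```text
time_s: 1.98
position: [0.4992, -0.2146, 0.2304]
tcp_rot: [[1.0, 0.0, -0.001], [0.0, -1.0, -0.0], [-0.001, 0.0, -1.0]]
force: [-0.1, 0.7, 0.2]
opening: 1.0
```

```bash
python3 -c "
from h import *
r=snap('wrist','w1');s=read_state();print(s['time_s'],s['position'],s['tcp_rot'].round(4),s['force'])
"
```

```text
2.0333 [ 0.49904199 -0.21508397  0.23038707] [[ 1.e+00 -7.e-04 -5.e-04]
 [-7.e-04 -1.e+00 -2.e-04]
 [-5.e-04  2.e-04 -1.e+00]] [-0.14357934  0.73593144 -0.42848409]
```

View pics/w1.png

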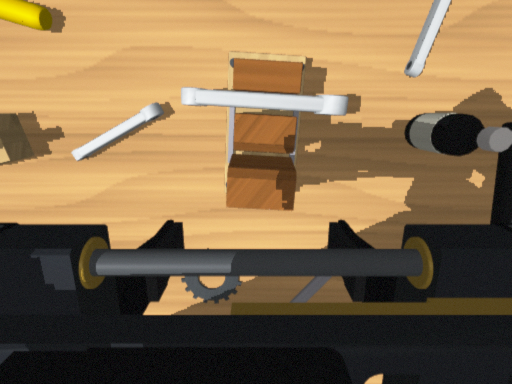

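The wrist view shows, from bottom to top: stop top (262,185), slot (263,155), jaw top (263,132), crank (265,101) and cheek (267,76).

```bash
python3 -c "
from h import *
im,d,K,T=load('w1'); P=cloud(d,K,T)
crop('w1',170,40,360,225,4,'w1c')
Q=P[40:225,170:360].reshape(-1,3)
for nm,a,b in [('stop',.45,.522),('jaw',.522,.58)]:
    q=Q[(Q[:,2]>.092)&(Q[:,2]<.108)&(Q[:,0]>a)&(Q[:,0]<b)]
    print(nm,len(q),q.mean(0),np.median(q[:,2]),q.min(0),q.max(0),cv2.minAreaRect((q[:,:2]*1000).astype(np.float32)))
q=Q[(Q[:,2]>.05)&(Q[:,2]<.072)&(Q[:,0]>.55)&(Q[:,0]<.62)]
print(cv2.minAreaRect((q[:,:2]*1000).astype(np.float32)))
for u in (245,263,285): print([ (v,P[v,u,[0,2]].round(4).tolist()) for v in range(112,212,3)])
"
```

```text
stop 2677 [ 0.49584439 -0.21957812  0.09805518] 0.09849525583064456 [ 0.47312145 -0.25556086  0.09202137] [ 0.51770757 -0.18397067  0.10080393] ((495.1319580078125, -219.83242797851562), (70.09744262695312, 41.3724479675293), 86.37480926513672)
jaw 2259 [ 0.55224557 -0.22312796  0.09818617] 0.09856298856211643 [ 0.53189118 -0.25374464  0.09202642] [ 0.57076392 -0.19224197  0.10102389] ((551.4186401367188, -223.1875457763672), (60.26398849487305, 35.85243606567383), 86.4885025024414)
((593.8253784179688, -224.7427520751953), (181.31710815429688, 52.369651794433594), 89.93140411376953)
[(112, [0.5717, 0.0354]), (115, [0.5689, 0.0985]), (118, [0.5662, 0.0993]), (121, [0.5634, 0.0989]), (124, [0.5606, 0.0993]), (127, [0.5578, 0.0985]), (130, [0.5549, 0.0981]), (133, [0.5521, 0.099]), (136, [0.5492, 0.0984]), (139, [0.5465, 0.1]), (142, [0.5434, 0.098]), (145, [0.5405, 0.0978]), (148, [0.5372, 0.0941]), (151, [0.5247, 0.0202]), (154, [0.521, 0.0201]), (157, [0.5713, 0.3851]), (160, [0.5204, 0.0641]), (163, [0.5189, 0.0749]), (166, [0.5173, 0.0846]), (169, [0.5156, 0.0919]), (172, [0.5131,
[... 1317 characters left out ...]
0.0992]), (130, [0.555, 0.0995]), (133, [0.5522, 0.1]), (136, [0.5492, 0.0984]), (139, [0.5463, 0.0976]), (142, [0.5435, 0.0993]), (145, [0.5405, 0.0985]), (148, [0.5374, 0.0962]), (151, [0.534, 0.0933]), (154, [0.5208, 0.019]), (157, [0.5205, 0.043]), (160, [0.5191, 0.0563]), (163, [0.5172, 0.0657]), (166, [0.5157, 0.0757]), (169, [0.5145, 0.0867]), (172, [0.5125, 0.0924]), (175, [0.5101, 0.0957]), (178, [0.5072, 0.0971]), (181, [0.5044, 0.0984]), (184, [0.5012, 0.0979]), (187, [0.4982, 0.0984]), (190, [0.4948, 0.0977]), (193, [0.492, 0.0991]), (196, [0.4888, 0.0988]), (199, [0.4855, 0.0985]), (202, [0.4822, 0.0984]), (205, [0.4793, 0.0993]), (208, [0.476, 0.0993]), (211, [0.4386, 0.0002])]
```

View pics/w1c.png

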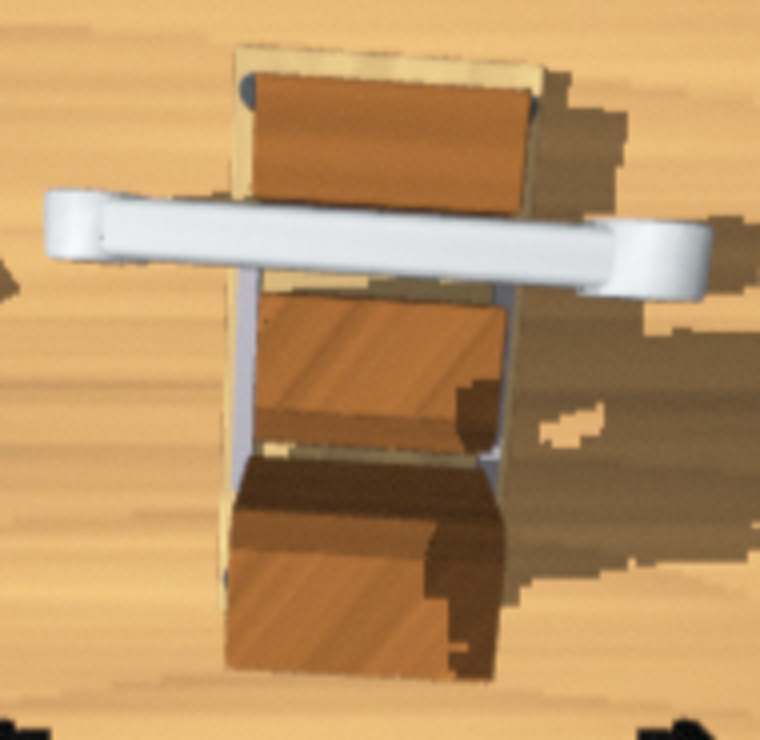

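>>> arm_command(commands=[{"translation":[0,-1,0],"dr":[0,0,0],"jaw":0},{"translation":[0,-1,0],"dr":[0,0,0],"jaw":0},{"translation":[0,-1,0],"dr":[0,0,0],"jaw":0},{"translation":[0,-1,0],"dr":[0,0,0],"jaw":0},{"translation":[0,-1,0],"dr":[0,0,0],"jaw":0},{"translation":[0,-1,0],"dr":[0,0,0],"jaw":0},{"translation":[0,-1,0],"dr":[0,0,0],"jaw":0},{"translation":[0,-1,0],"dr":[0,0,0],"jaw":0},{"translation":[0,-1,0],"dr":[0,0,0],"jaw":0},{"translation":[0,-1,0],"dr":[0,0,0],"jaw":0},{"translation":[0,-1,0],"dr":[0,0,0],"jaw":0},{"translation":[0,-1,0],"dr":[0,0,0],"jaw":0}])

```text
time_s: 3.03
position: [0.4996, 0.0852, 0.2306]
tcp_rot: [[1.0, -0.003, 0.0], [-0.003, -1.0, -0.0], [0.0, 0.0, -1.0]]
force: [-0.1, -0.2, -0.4]
opening: 1.0
```

>>> arm_command(commands=[{"translation":[0,-1,0],"dr":[0,0,0],"jaw":0},{"translation":[0,-1,0],"dr":[0,0,0],"jaw":0},{"translation":[0,-1,0],"dr":[0,0,0],"jaw":0},{"translation":[0,-1,0],"dr":[0,0,0],"jaw":0},{"translation":[0,-1,0],"dr":[0,0,0],"jaw":0},{"translation":[0,-1,0],"dr":[0,0,0],"jaw":0},{"translation":[0,-1,0],"dr":[0,0,0],"jaw":0},{"translation":[0,0,0],"dr":[0,0,0],"jaw":0},{"translation":[0,0,0],"dr":[0,0,0],"jaw":0},{"translation":[0,0,0],"dr":[0,0,0],"jaw":0}])

```text
time_s: 3.87
position: [0.4997, 0.2592, 0.2303]
tcp_rot: [[1.0, -0.001, -0.001], [-0.001, -1.0, -0.001], [-0.001, 0.001, -1.0]]
force: [0.3, -0.7, -0.7]
opening: 1.0
```

```bash
python3 -c "
from h import *
im,d,K,T=snap('wrist','w2');s=read_state();print(s['time_s'],s['position'],s['force'])
crop('w2',180,90,340,225,4,'w2c')
P=cloud(d,K,T);Q=P[:225].reshape(-1,3)
q=Q[(Q[:,2]>.099)&(Q[:,2]<.115)&(Q[:,1]>.22)&(Q[:,1]<.31)]
print(len(q),q.mean(0),np.median(q[:,2]),cv2.minAreaRect((q[:,:2]*1000).astype(np.float32)))
q=Q[(Q[:,2]>.037)&(Q[:,2]<.05)&(Q[:,1]>.2)&(Q[:,1]<.33)]
print(len(q),np.median(q[:,2]))
"
```

```text
3.9167 [0.49971854 0.25897336 0.23035793] [-0.38829113  0.05580237 -0.38211719]
1160 [0.49906433 0.26391436 0.10548424] 0.10562112755902503 ((498.0766906738281, 263.7665100097656), (33.60884094238281, 34.64653396606445), 88.78577423095703)
1370 0.04067920262422797
```

View pics/w2.png

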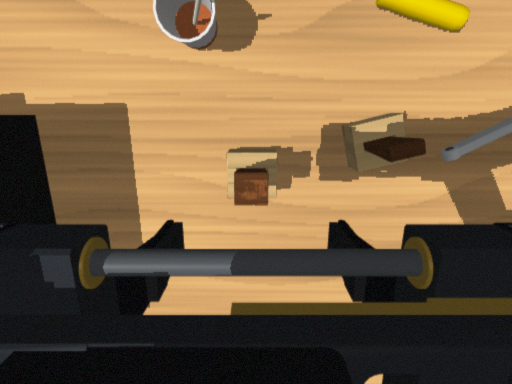

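View pics/w2c.png

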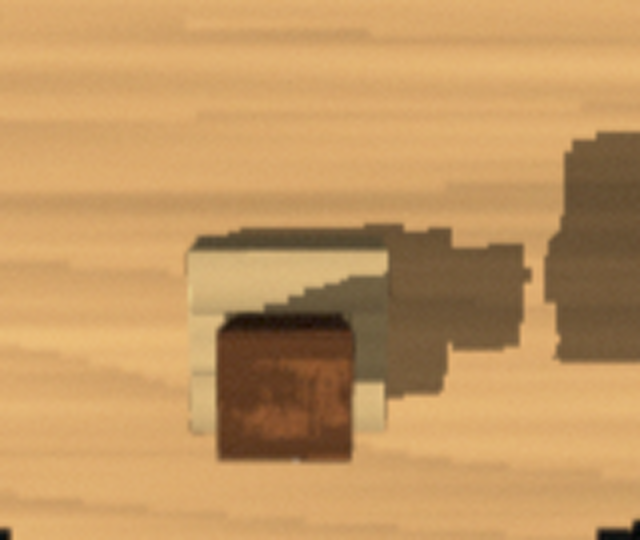

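The crop shows the wedge's square top at about (251,188), square to the image. Its top centre is at (0.498, 0.264, 0.1055). I'll go down now, gripping across y.

>>> arm_command(commands=[{"translation":[-0.07,-0.19,0.5],"dr":[0,0,0],"jaw":0},{"translation":[0,0,1],"dr":[0,0,0],"jaw":0},{"translation":[0,0,1],"dr":[0,0,0],"jaw":0},{"translation":[0,0,1],"dr":[0,0,0],"jaw":0},{"translation":[0,0,1],"dr":[0,0,0],"jaw":0},{"translation":[0,0,0.8],"dr":[0,0,0],"jaw":0},{"translation":[0,0,0.5],"dr":[0,0,0],"jaw":0},{"translation":[0,0,0.3],"dr":[0,0,0],"jaw":0},{"translation":[0,0,0],"dr":[0,0,0],"jaw":0},{"translation":[0,0,0],"dr":[0,0,0],"jaw":0}])

```text
time_s: 4.75
position: [0.4983, 0.2645, 0.0782]
tcp_rot: [[1.0, -0.002, 0.0], [-0.002, -1.0, -0.0], [0.0, 0.0, -1.0]]
force: [0.4, 0.9, -0.1]
opening: 1.0
```

```bash
python3 -c "
from h import *
s=read_state();print(s['time_s'],s['position'],s['force'])
snap('side','s3');crop('side0',200,240,270,325,5,'a');crop('s3',180,200,280,325,6,'s3c')
"
```

```text
4.75 [0.49826652 0.2645094  0.07823386] [ 0.372201    0.89560586 -0.06516111]
```

View pics/s3c.png

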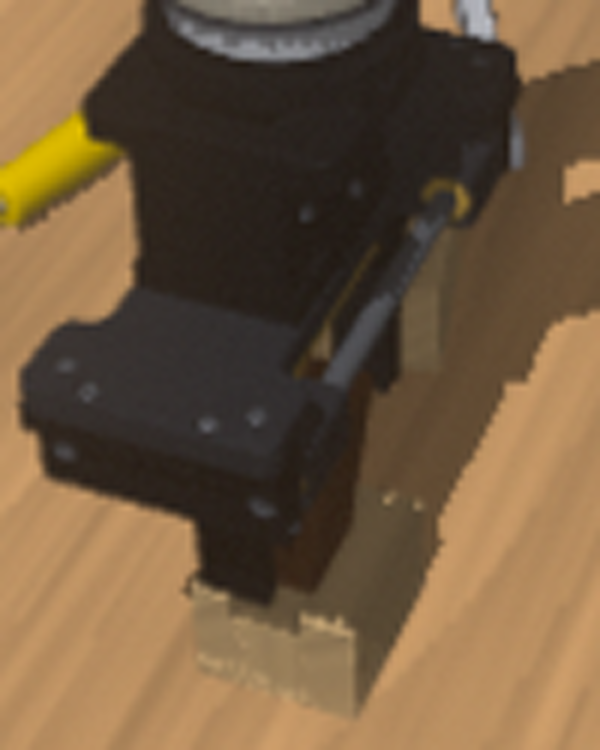

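The fingers straddle the wedge, which shows in the crop at about (320,540). Next I close and lift.

>>> arm_command(commands=[{"translation":[0,0,0],"dr":[0,0,0],"jaw":1},{"translation":[0,0,0],"dr":[0,0,0],"jaw":1},{"translation":[0,0,0],"dr":[0,0,0],"jaw":1},{"translation":[0,0,0],"dr":[0,0,0],"jaw":1},{"translation":[0,0,0],"dr":[0,0,0],"jaw":1},{"translation":[0,0,0],"dr":[0,0,0],"jaw":1},{"translation":[0,0,0],"dr":[0,0,0],"jaw":1},{"translation":[0,0,0],"dr":[0,0,0],"jaw":1},{"translation":[0,0,0],"dr":[0,0,0],"jaw":1},{"translation":[0,0,0],"dr":[0,0,0],"jaw":1}])

```text
time_s: 5.63
position: [0.4978, 0.2653, 0.078]
tcp_rot: [[1.0, -0.0, -0.0], [-0.0, -1.0, -0.0], [-0.0, 0.0, -1.0]]
force: [0.1, 0.5, -0.9]
opening: 0.39
```

>>> arm_command(commands=[{"translation":[0,0,-0.3],"dr":[0,0,0],"jaw":1},{"translation":[0,0,-0.6],"dr":[0,0,0],"jaw":1},{"translation":[0,0,-1],"dr":[0,0,0],"jaw":1},{"translation":[0,0,-1],"dr":[0,0,0],"jaw":1},{"translation":[0,0,-1],"dr":[0,0,0],"jaw":1},{"translation":[0,0,-1],"dr":[0,0,0],"jaw":1},{"translation":[0,0,-1],"dr":[0,0,0],"jaw":1},{"translation":[0.2,0.5,0],"dr":[0,0,0],"jaw":1},{"translation":[0.4,1,0],"dr":[0,0,0],"jaw":1},{"translation":[0.4,1,0],"dr":[0,0,0],"jaw":1},{"translation":[0,1,0],"dr":[0,0,0],"jaw":1},{"translation":[0,1,0],"dr":[0,0,0],"jaw":1}])

```text
time_s: 6.63
position: [0.5228, 0.1511, 0.2251]
tcp_rot: [[1.0, -0.0, -0.001], [-0.0, -1.0, -0.0], [-0.001, 0.0, -1.0]]
force: [1.3, -0.2, -0.7]
opening: 0.387
```

>>> arm_command(commands=[{"translation":[0,1,0],"dr":[0,0,0],"jaw":1},{"translation":[0,1,0],"dr":[0,0,0],"jaw":1},{"translation":[0,1,0],"dr":[0,0,0],"jaw":1},{"translation":[0,1,0],"dr":[0,0,0],"jaw":1},{"translation":[0,1,0],"dr":[0,0,0],"jaw":1},{"translation":[0,1,0],"dr":[0,0,0],"jaw":1},{"translation":[0,1,0],"dr":[0,0,0],"jaw":1},{"translation":[0,1,0],"dr":[0,0,0],"jaw":1},{"translation":[0,1,0],"dr":[0,0,0],"jaw":1},{"translation":[0,1,0],"dr":[0,0,0],"jaw":1},{"translation":[0,1,0],"dr":[0,0,0],"jaw":1},{"translation":[0,1,0],"dr":[0,0,0],"jaw":1}])

```text
time_s: 7.63
position: [0.5218, -0.1487, 0.2249]
tcp_rot: [[1.0, -0.001, -0.001], [-0.001, -1.0, 0.0], [-0.001, -0.0, -1.0]]
force: [0.0, 0.0, -0.7]
opening: 0.387
```

>>> arm_command(commands=[{"translation":[0,1,0],"dr":[0,0,0],"jaw":1},{"translation":[0,1,0],"dr":[0,0,0],"jaw":1},{"translation":[0,0.9,0],"dr":[0,0,0],"jaw":1},{"translation":[0,0,0],"dr":[0,0,0.58],"jaw":1},{"translation":[0,0,0],"dr":[0,0,0],"jaw":1},{"translation":[0,0,0],"dr":[0,0,0],"jaw":1}])

```text
time_s: 8.13
position: [0.5218, -0.2197, 0.2249]
tcp_rot: [[0.998, -0.06, -0.002], [-0.06, -0.998, 0.001], [-0.002, -0.001, -1.0]]
force: [-0.1, 0.0, 0.1]
opening: 0.392
```

```bash
python3 -c "
from h import *
s=read_state();print(s['time_s'],s['position'],s['tcp_rot'].round(3),s['force'],s['opening'])
im,d,K,T=snap('wrist','w4'); im,d2,K2,T2=snap('side','s4');crop('s4',200,60,360,200,5,'s4c')
for d,K,T in ((d,K,T),(d2,K2,T2)):
  Q=cloud(d,K,T).reshape(-1,3)
  q=Q[(Q[:,2]>.155)&(Q[:,2]<.2)&(abs(Q[:,0]-.52)<.03)&(abs(Q[:,1]+.22)<.03)]
  print(len(q))
  for z in np.arange(.155,.2,.006):
    r=q[(q[:,2]>=z)&(q[:,2]<z+.006)]
    if len(r): print(z.round(3),len(r),r.min(0).round(4),r.max(0).round(4))
"
```

```text
8.1333 [ 0.52178472 -0.21974951  0.22486724] [[ 0.998 -0.06  -0.002]
 [-0.06  -0.998  0.001]
 [-0.002 -0.001 -1.   ]] [-0.06021592  0.01869551  0.06029908] 0.3921512649498556
468
0.155 34 [ 0.5254 -0.2376  0.1593] [ 0.5276 -0.2046  0.161 ]
0.161 52 [ 0.526  -0.2373  0.161 ] [ 0.5283 -0.205   0.1666]
0.167 44 [ 0.5267 -0.2369  0.1692] [ 0.5293 -0.2046  0.1714]
0.173 76 [ 0.5272 -0.2374  0.1733] [ 0.53   -0.2045  0.1789]
0.179 62 [ 0.5283 -0.2376  0.179 ] [ 0.531  -0.2041  0.1843]
0.185 89 [ 0.5289 -0.2373  0.1854] [ 0.5318 -0.2041  0.191 ]
0.191 62 [ 0.53   -0.2374  0.191 ] [ 0.5324 -0.2044  0.197 ]
0.197 49 [ 0.5306 -0.2376  0.197 ] [ 0.5332 -0.2042  0.1999]
112
0.155 4 [ 0.5182 -0.2335  0.158 ] [ 0.526  -0.2005  0.16  ]
0.161 15 [ 0.5174 -0.2299  0.1612] [ 0.527  -0.2012  0.167 ]
0.167 13 [ 0.5163 -0.2354  0.1673] [ 0.5271 -0.2001  0.1728]
0.173 12 [ 0.5161 -0.235   0.1738] [ 0.5278 -0.1983  0.1779]
0.179 17 [ 0.5143 -0.2263  0.1793] [ 0.5302 -0.1995  0.1847]
0.185 20 [ 0.5135 -0.2343  0.185 ] [ 0.5308 -0.1995  0.1909]
0.191 19 [ 0.513  -0.2345  0.191 ] [ 0.5313 -0.1985  0.1966]
0.197 12 [ 0.512 -0.234  0.197] [ 0.5313 -0.1994  0.1999]
```

View pics/w4.png

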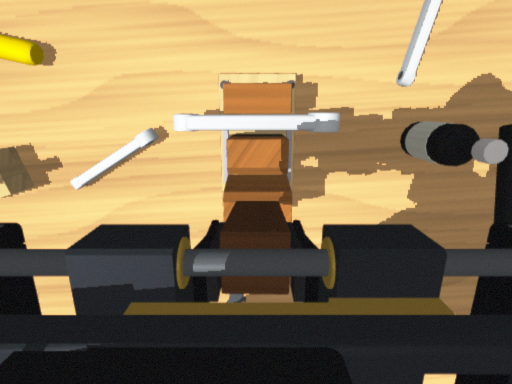

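View pics/s4c.png

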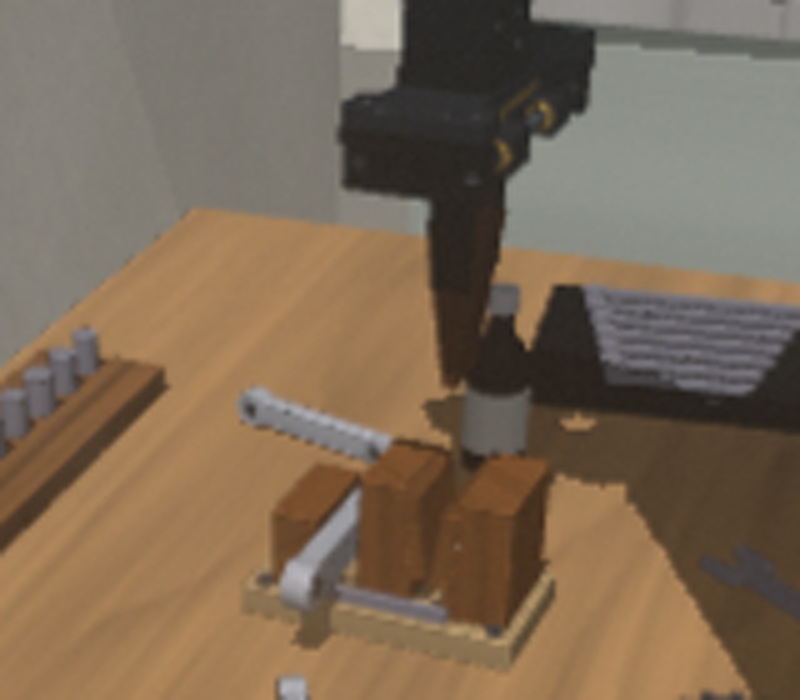

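The wedge is held upright over the slot: thin end at about z 0.157, centre within 2 mm. I'll lower it.

>>> arm_command(commands=[{"translation":[0.06,0,0.5],"dr":[0,0,0],"jaw":1},{"translation":[0,0,0.8],"dr":[0,0,0],"jaw":1},{"translation":[0,0,0.8],"dr":[0,0,0],"jaw":1},{"translation":[0,0,0.5],"dr":[0,0,0],"jaw":1},{"translation":[0,0,0.4],"dr":[0,0,0],"jaw":1},{"translation":[0,0,0.3],"dr":[0,0,0],"jaw":1},{"translation":[0,0,0.3],"dr":[0,0,0],"jaw":1},{"translation":[0,0,0.2],"dr":[0,0,0],"jaw":1},{"translation":[0,0,0],"dr":[0,0,0],"jaw":1}])

```text
time_s: 8.98
position: [0.5239, -0.2195, 0.1298]
tcp_rot: [[0.998, -0.061, -0.001], [-0.061, -0.998, 0.001], [-0.001, -0.001, -1.0]]
force: [0.3, -0.3, -0.9]
opening: 0.391
```

Thin end is at about 0.062 with no contact yet, so I'll creep down.

>>> arm_command(commands=[{"translation":[0,0,0.1],"dr":[0,0,0],"jaw":1},{"translation":[0,0,0.08],"dr":[0,0,0],"jaw":1},{"translation":[0,0,0.04],"dr":[0,0,0],"jaw":1},{"translation":[0,0,0],"dr":[0,0,0],"jaw":1},{"translation":[0,0,0],"dr":[0,0,0],"jaw":1}])

```text
time_s: 9.4
position: [0.5243, -0.2199, 0.1253]
tcp_rot: [[0.998, -0.061, 0.0], [-0.061, -0.998, -0.0], [0.0, 0.0, -1.0]]
force: [-0.7, -0.4, -0.1]
opening: 0.385
```

```bash
python3 -c "
from h import *
s=read_state();print(s['time_s'],s['position'],s['force'])
snap('side','s5');crop('s5',230,80,340,200,5,'s5c')
"
```

```text
9.4 [ 0.52431625 -0.21994895  0.12528532] [-0.66027449 -0.35473656 -0.07314649]
```

View pics/s5c.png

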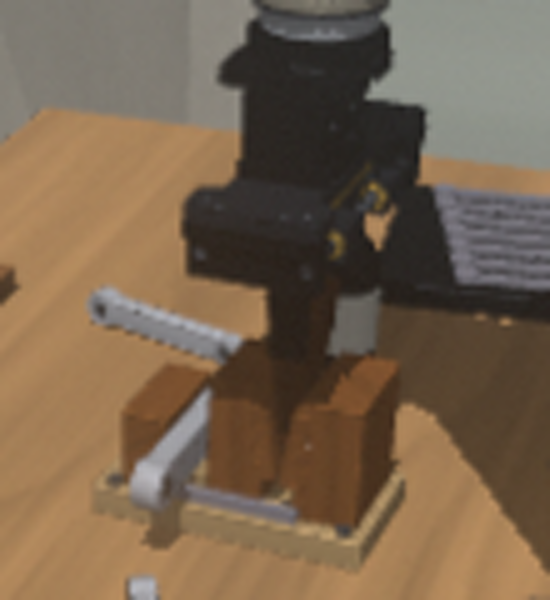

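>>> arm_command(commands=[{"translation":[0,0,0.06],"dr":[0,0,0],"jaw":1},{"translation":[0,0,0.06],"dr":[0,0,0],"jaw":1},{"translation":[0,0,0],"dr":[0,0,0],"jaw":1},{"translation":[0,0,0],"dr":[0,0,0],"jaw":1}])

```text
time_s: 9.78
position: [0.5243, -0.2199, 0.1221]
tcp_rot: [[0.998, -0.061, 0.0], [-0.061, -0.998, -0.0], [0.0, 0.0, -1.0]]
force: [1.1, -0.3, 0.0]
opening: 0.384
```

>>> arm_command(commands=[{"translation":[0,0,0.06],"dr":[0,0,0],"jaw":1},{"translation":[0,0,0.06],"dr":[0,0,0],"jaw":1},{"translation":[0,0,0],"dr":[0,0,0],"jaw":1},{"translation":[0,0,0],"dr":[0,0,0],"jaw":1}])

```text
time_s: 10.12
position: [0.5247, -0.2201, 0.1191]
tcp_rot: [[0.998, -0.061, 0.001], [-0.061, -0.998, -0.001], [0.001, 0.0, -1.0]]
force: [1.9, -1.2, -0.3]
opening: 0.391
```

Contact with the stop is showing in Fx. I'll release and rise.

>>> arm_command(commands=[{"translation":[0,0,0],"dr":[0,0,0],"jaw":0},{"translation":[0,0,0],"dr":[0,0,0],"jaw":0},{"translation":[0,0,0],"dr":[0,0,0],"jaw":0},{"translation":[0,0,0],"dr":[0,0,0],"jaw":0},{"translation":[0,0,0],"dr":[0,0,0],"jaw":0},{"translation":[0,0,-0.5],"dr":[0,0,0],"jaw":0},{"translation":[0,0,-1],"dr":[0,0,0],"jaw":0},{"translation":[0,0,-1],"dr":[0,0,0],"jaw":0},{"translation":[0,0,-1],"dr":[0,0,0],"jaw":0},{"translation":[0,0,-0.5],"dr":[0,0,0],"jaw":0},{"translation":[0,0,0],"dr":[0,0,0],"jaw":0},{"translation":[0,0,0],"dr":[0,0,0],"jaw":0}])

```text
time_s: 11.12
position: [0.5243, -0.2199, 0.2194]
tcp_rot: [[0.998, -0.061, 0.001], [-0.061, -0.998, -0.001], [0.001, 0.001, -1.0]]
force: [0.3, -0.5, -0.3]
opening: 0.998
```

```bash
cat > w.py <<'E'
from h import *
import sys
n=sys.argv[1]
s=read_state();print(s['time_s'],s['position'],s['force'],s['opening'])
im,d,K,T=snap('wrist',n); im,d2,K2,T2=snap('side',n+'s');crop(n+'s',230,80,340,200,5,n+'sc')
for d,K,T in ((d,K,T),(d2,K2,T2)):
  Q=cloud(d,K,T)[:240].reshape(-1,3)
  q=Q[(Q[:,2]>.108)&(Q[:,2]<.155)&(abs(Q[:,0]-.525)<.028)&(abs(Q[:,1]+.22)<.03)]
  if len(q)<5: continue
  zt=np.percentile(q[:,2],90); t=q[q[:,2]>zt-.006]
  print(len(q),'top',zt.round(4),'tilt z range',np.median(t[:,2]).round(4),cv2.minAreaRect((t[:,:2]*1000).astype(np.float32)))
  j=Q[(Q[:,2]>.092)&(Q[:,2]<.104)&(Q[:,0]>.548)&(Q[:,0]<.6)&(abs(Q[:,1]+.22)<.025)]
  if len(j): print('jaw far edge',np.percentile(j[:,0]-.061*-(j[:,1]+.2213)*-1,[95,98]))
E
python3 w.py w6
```

```text
11.1167 [ 0.52428249 -0.21985871  0.21944418] [ 0.25664105 -0.53550083 -0.28368727] 0.998230101412887
1767 top 0.1475 tilt z range 0.1466 ((525.2907104492188, -219.76968383789062), (34.024688720703125, 34.1119384765625), 86.53792572021484)
jaw far edge [0.56984107 0.57062524]
216 top 0.1467 tilt z range 0.1459 ((523.922607421875, -218.29766845703125), (38.15119171142578, 31.895414352416992), 85.37525177001953)
jaw far edge [0.56940706 0.56977566]
```

View pics/w6.png

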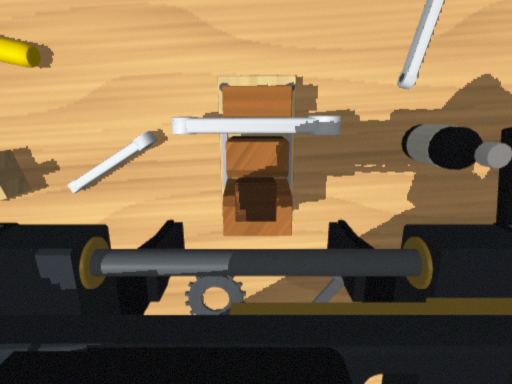

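View pics/w6sc.png

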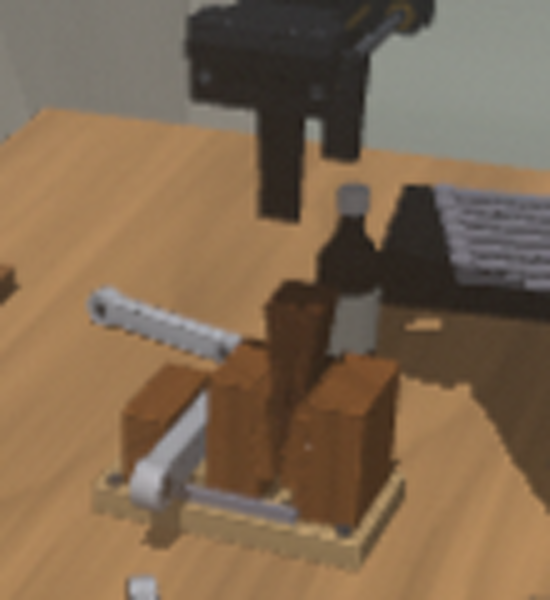

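The wedge stands upright in the slot at wrist (257,198), with its top at z 0.147. I'll close the fingers and go down on its top.

>>> arm_command(commands=[{"translation":[0,0,0],"dr":[0,0,0],"jaw":1},{"translation":[0,0,0],"dr":[0,0,0],"jaw":1},{"translation":[0,0,0],"dr":[0,0,0],"jaw":1},{"translation":[0,0,0],"dr":[0,0,0],"jaw":1},{"translation":[0,0,0],"dr":[0,0,0],"jaw":1},{"translation":[0,0,0.3],"dr":[0,0,0],"jaw":1},{"translation":[0,0,0.8],"dr":[0,0,0],"jaw":1},{"translation":[0,0,0.6],"dr":[0,0,0],"jaw":1},{"translation":[0,0,0.4],"dr":[0,0,0],"jaw":1},{"translation":[0,0,0],"dr":[0,0,0],"jaw":1},{"translation":[0,0,0],"dr":[0,0,0],"jaw":1},{"translation":[0,0,0],"dr":[0,0,0],"jaw":1}])

```text
time_s: 12.22
position: [0.5247, -0.2202, 0.1671]
tcp_rot: [[0.998, -0.061, 0.001], [-0.061, -0.998, -0.001], [0.001, 0.001, -1.0]]
force: [0.2, -0.4, 0.6]
opening: 0.171
```

>>> arm_command(commands=[{"translation":[0,0,0.12],"dr":[0,0,0],"jaw":1},{"translation":[0,0,0.12],"dr":[0,0,0],"jaw":1},{"translation":[0,0,0.12],"dr":[0,0,0],"jaw":1},{"translation":[0,0,0.12],"dr":[0,0,0],"jaw":1},{"translation":[0,0,0.08],"dr":[0,0,0],"jaw":1},{"translation":[0,0,0],"dr":[0,0,0],"jaw":1}])

```text
time_s: 12.72
position: [0.5243, -0.22, 0.1524]
tcp_rot: [[0.998, -0.061, 0.0], [-0.061, -0.998, -0.0], [0.0, 0.0, -1.0]]
force: [-0.1, -0.1, 1.0]
opening: 0.005
```

>>> arm_command(commands=[{"translation":[0,0,0.06],"dr":[0,0,0],"jaw":1},{"translation":[0,0,0.06],"dr":[0,0,0],"jaw":1},{"translation":[0,0,0.06],"dr":[0,0,0],"jaw":1},{"translation":[0,0,0.06],"dr":[0,0,0],"jaw":1}])

```text
time_s: 13.05
position: [0.525, -0.2201, 0.1469]
tcp_rot: [[0.998, -0.061, 0.002], [-0.061, -0.998, -0.001], [0.002, 0.001, -1.0]]
force: [1.9, -1.4, 3.2]
opening: 0.002
```

>>> arm_command(commands=[{"translation":[0,0,0.06],"dr":[0,0,0],"jaw":1},{"translation":[0,0,0.06],"dr":[0,0,0],"jaw":1},{"translation":[0,0,0.06],"dr":[0,0,0],"jaw":1},{"translation":[0,0,0.06],"dr":[0,0,0],"jaw":1}])

```text
time_s: 13.38
position: [0.5255, -0.2204, 0.141]
tcp_rot: [[0.998, -0.061, 0.003], [-0.061, -0.998, -0.001], [0.003, 0.001, -1.0]]
force: [3.1, 0.1, 4.9]
opening: 0.001
```

>>> arm_command(commands=[{"translation":[0,0,0.06],"dr":[0,0,0],"jaw":1},{"translation":[0,0,0.06],"dr":[0,0,0],"jaw":1},{"translation":[0,0,0.06],"dr":[0,0,0],"jaw":1}])

```text
time_s: 13.63
position: [0.5263, -0.2207, 0.1369]
tcp_rot: [[0.998, -0.061, 0.005], [-0.061, -0.998, -0.002], [0.005, 0.002, -1.0]]
force: [3.9, 0.4, 10.2]
opening: 0.005
```

>>> arm_command(commands=[{"translation":[0,0,0.06],"dr":[0,0,0],"jaw":1},{"translation":[0,0,0],"dr":[0,0,0],"jaw":1}])

```text
time_s: 13.8
position: [0.5264, -0.2208, 0.1357]
tcp_rot: [[0.998, -0.061, 0.005], [-0.061, -0.998, -0.002], [0.005, 0.002, -1.0]]
force: [4.4, 0.4, 6.1]
opening: 0.006
```

>>> arm_command(commands=[{"translation":[0,0,0.06],"dr":[0,0,0],"jaw":1},{"translation":[0,0,0],"dr":[0,0,0],"jaw":1}])

```text
time_s: 13.97
position: [0.5266, -0.2209, 0.1344]
tcp_rot: [[0.998, -0.061, 0.006], [-0.061, -0.998, -0.003], [0.006, 0.002, -1.0]]
force: [4.2, -0.2, 7.8]
opening: 0.008
```

>>> arm_command(commands=[{"translation":[0,0,0.06],"dr":[0,0,0],"jaw":1},{"translation":[0,0,0.06],"dr":[0,0,0],"jaw":1}])

```text
time_s: 14.13
position: [0.5268, -0.221, 0.1332]
tcp_rot: [[0.998, -0.061, 0.006], [-0.061, -0.998, -0.003], [0.006, 0.003, -1.0]]
force: [-0.5, 2.7, 30.2]
opening: 0.006
```

>>> arm_command(commands=[{"translation":[0,0,0.06],"dr":[0,0,0],"jaw":1},{"translation":[0,0,0],"dr":[0,0,0],"jaw":1}])

```text
time_s: 14.3
position: [0.5269, -0.221, 0.1332]
tcp_rot: [[0.998, -0.061, 0.007], [-0.061, -0.998, -0.004], [0.007, 0.003, -1.0]]
force: [-0.3, 3.3, 27.6]
opening: 0.006
```

It stopped dead at about 30 N, with the thin end near 0.030, so it's locked. I'll back off and check.

>>> arm_command(commands=[{"translation":[0,0,-0.2],"dr":[0,0,0],"jaw":1},{"translation":[0,0,-0.4],"dr":[0,0,0],"jaw":1},{"translation":[0,0,-0.8],"dr":[0,0,0],"jaw":1},{"translation":[0,0,-1],"dr":[0,0,0],"jaw":1},{"translation":[0,0,-1],"dr":[0,0,0],"jaw":1},{"translation":[0,0,-0.4],"dr":[0,0,0],"jaw":1},{"translation":[0,0,0],"dr":[0,0,0],"jaw":1},{"translation":[0,0,0],"dr":[0,0,0],"jaw":1}])

```text
time_s: 14.97
position: [0.5235, -0.2194, 0.2229]
tcp_rot: [[0.998, -0.061, -0.001], [-0.061, -0.998, 0.001], [-0.001, -0.001, -1.0]]
force: [0.1, -1.3, 0.3]
opening: 0.006
```

```bash
python3 w.py w7; python3 -c "
from h import *
crop('w7',170,40,360,225,4,'w7c')
im,d,K,T=load('w7');P=cloud(d,K,T)
print([(v,P[v,262,[0,2]].round(4).tolist()) for v in range(90,200,4)])"
```

```text
14.9667 [ 0.52345441 -0.21944298  0.22286058] [ 0.1167982  -1.28443987  0.29986575] 0.005636387278354847
1397 top 0.1265 tilt z range 0.1256 ((528.1214599609375, -220.9901885986328), (34.03075408935547, 33.162864685058594), 86.7440185546875)
jaw far edge [0.57578637 0.57651911]
136 top 0.1262 tilt z range 0.1251 ((526.8273315429688, -218.4036407470703), (38.30214309692383, 35.18397521972656), 76.97015380859375)
jaw far edge [0.5742181  0.57583334]
[(90, [0.6165, 0.0681]), (94, [0.6127, 0.0687]), (98, [0.6089, 0.0682]), (102, [0.605, 0.0686]), (106, [0.6011, 0.0681]), (110, [0.5972, 0.0684]), (114, [0.5933, 0.0686]), (118, [0.5892, 0.0642]), (122, [0.5851, 0.0634]), (126, [0.581, 0.062]), (130, [0.5769, 0.0622]), (134, [0.5753, 0.0985]), (138, [0.5717, 0.0994]), (142, [0.568, 0.0999]), (146, [0.5643, 0.0997]), (150, [0.5604, 0.099]), (154, [0.5566, 0.0989]), (158, [0.5528, 0.0992]), (162, [0.5489, 0.099]), (166, [0.5444, 0.096]), (170, [0.5417, 0.1025]), (174, [0.5427, 0.1256]), (178, [0.5389, 0.1251]), (182, [0.5353, 0.1249]), (186, [0.5316, 0.1251]), (190, [0.5281, 0.1258]), (194, [0.5242, 0.125]), (198, [0.5204, 0.1248])]
```

View pics/w7c.png

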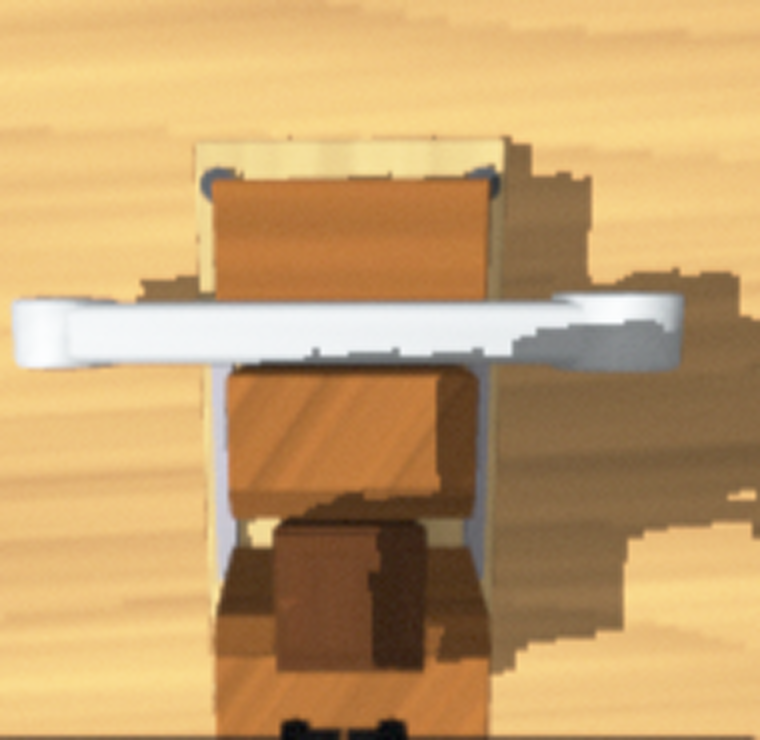

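View pics/w7sc.png

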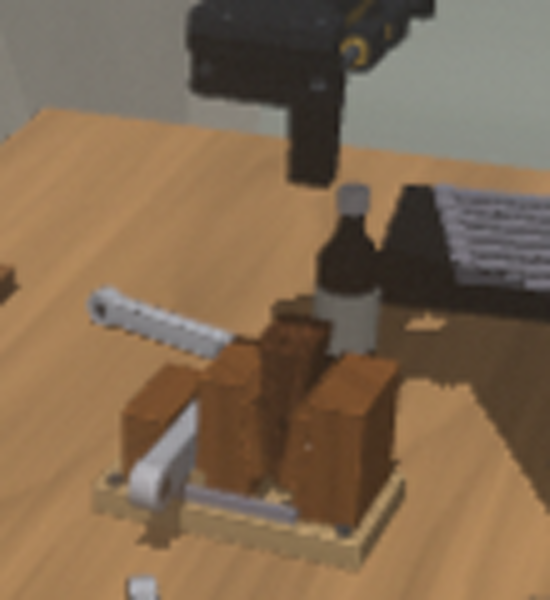

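The wedge is upright at (255,190) in the wrist view, with its thin end at about 31 mm. The jaw has moved about 6 mm, the crank is against the cheek, and the fingers are clear. I'm handing in.

```bash
python3 -c "
from rig import *
print(hand_in())"
```

```text
the job is handed in; nothing more can be done
None
```

I took the thick wedge from its stand, set it thin end down in the vise slot and let go. I then pressed its top down with closed fingers until it stopped dead at about 30 N, and handed the job in at about 15 s of the 58 s allowed.

Last checks, from the wrist and side cameras:
- **Wedge:** it is upright and on the slot's middle, with its thin end about 31 mm above the bench and moved about 3 mm to +x.
- **Jaw and crank:** the jaw has moved about 5 to 6 mm (6 mm by the wrist camera, about 5 to 6 mm by the side camera). The crank arm sits against the fixed cheek.
- **Gripper:** it is empty and about 9 cm above the wedge, touching nothing.

I could not measure the clamping force between jaw and crank directly. I inferred it from the hard stop and from the wedge staying put after I let go. None of the checks failed or disagreed, except that the jaw travel by the side camera is close to the 5 mm limit.

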